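# Clear the pastry board and hold the cutting guide in its corner

## Task

The steel basket is in the way in the fenced corner of the pastry board: hang it level by its handle bar across both prongs of the stand's twin hook and let go of it. Then bring the wooden guide block, lying flat on the board, squarely into that corner with its long side along the side (left) fence, and press it against both fences at once, as if a helper were about to trim pastry along it; finish while still holding it pressed there, do not let go. Leave the other things on the table where they are.

Things in the scene. Friction and masses are not known exactly. Their poses are not given: they have to be found in the camera images.
- board: fixed wooden pastry board, 300 (its x) x 340 (its y) x 18 mm thick, flat on the table with a small yaw; origin at the centre of its underside. Its two fences stand on it along its +x (far) edge and its +y (left) edge
- back_fence: fixed wooden strip on the board along the board's +x edge, 20 mm thick (x), 340 mm long (y), standing 25 mm above the board's top; origin at the centre of its underside; axes as the board's. Its inner face looks to -x
- side_fence: fixed wooden strip on the board along the board's +y edge, 280 mm long (x), 20 mm thick (y), standing 25 mm above the board's top; origin at the centre of its underside; axes as the board's. Its inner face looks to -y
- corner (a point): the inner corner, where the inner faces of both fences meet the board's top face; axes as the board's, so the usable board lies to -x and -y of it
- block: loose plain wooden guide block, about 0.3 kg: a slab 90 (its x) x 70 (its y) x 28 mm high with an upright grip rib on top, 60 (x) x 24 (y) x 36 mm high, centred, so 64 mm high in all; origin at the centre of its underside. It starts on the near right part of the board, yaw within 0.5 rad of the board's. Seated, its origin lies 45 mm (x) and 35 mm (y) from the fences
- block_grip (a point): a point inside the block's grip rib, 49 mm above the block's underside, 15 mm below the rib's top; the rib is 24 mm wide along the block's y here; axes as the block's
- basket: loose open steel basket, about 0.22 kg: a tub 80 (its x) x 120 (its y) x 45 mm high with two flat uprights at the middle of its short sides that carry a straight square wooden handle bar across the top; 125 mm high in all; origin at the centre of its underside, z up. It starts standing in the corner of the board, 5 to 35 mm off the fences
- basket_bar (a point): centre of the basket's handle bar, 119 mm above the basket's underside; the bar is 12 x 12 mm in section, runs along the basket's y and is free for 57 mm either side of this point; axes as the basket's
- stand: fixed steel stand with a twin hook: foot 130 mm across, 14 mm high; 12 mm upright rod, 200 mm high, with a crosspiece at the top; from it two parallel level prongs of flat strap (10 mm wide, 6 mm thick, 64 mm clear between them, 84 mm over both) run 112 mm along the stand's -x (towards the robot, yaw up to 0.35 rad) to upturned tips. Nothing else stands above the prongs. Origin under the foot's centre
- hook_seat (a point): point midway between the two prongs at the height of their top faces, 58 mm from the rod's centre line towards the tips, 48 mm short of the tips' inner faces: the middle of the place where a handle bar can rest lying across both prongs; 200 mm above the table; axes as the stand's
- hook_tip (a point): point midway between the two upturned tips, at the height of their tops: 51 mm to -x of hook_seat and 30 mm above it (stand's axes)
- cutter: plain round biscuit cutter, a steel ring 64 mm across, 30 mm high, between the board and the stand; a bystander; origin at the centre of its underside
- spoon: wooden spoon 260 mm long, lying on the table to the right; a bystander; origin at the centre of its underside
- bowl: white china bowl, 160 mm across, 70 mm high, on the right; a bystander; origin at the centre of its underside
- tumbler: drinking glass, 68 mm across, 95 mm high, behind the stand and the board; a bystander; origin at the centre of its underside
- mug: white china mug, 80 mm across, 90 mm high, on the left; a bystander; origin at the centre of its underside
- jar: closed glass jar, 64 mm across, 90 mm high, behind the board; a bystander; origin at the centre of its underside
- carton: sugar carton, 80 x 110 x 150 mm high, standing on the left; a bystander; origin at the centre of its underside
Mind the look-alikes: they are no part of the job. Of the things shaped like the block, the wooden one is meant.

How it is judged (in metres and radians):
On the way, in this order (a step that is already met when the one before it is completed fails the run):
1. the basket hangs level by its handle bar across both prongs of the hook, let go (contact force between basket and stand above 0.5 N and contact force between basket and the fingers below 0.1 N and distance between basket_bar and hook_seat below 0.05 m and height (world z) of basket above 0.05 m and angle between basket's own z axis and vertical below 0.35 rad), for 0.3 s.
2. the block is pressed flat and square against both fences (contact force between block and back_fence above 1 N and contact force between block and side_fence above 1 N and angle between the x axis of block and the x axis of board, either way round below 0.06 rad and angle between block's own z axis and vertical below 0.07 rad and z of block in the frame of corner between -0.004 and 0.004 m and x of block in the frame of corner above -0.05 m and y of block in the frame of corner above -0.04 m and contact force between block and the fingers above 1 N and linear speed of block below 0.02 m/s), for 0.3 s.
At the end, for the whole second after the job is handed in: The basket hangs by its bar on the hook (bar centre within 50 mm of hook_seat, off the table, tilt < 0.35 rad, slower than 0.15 m/s, not held). The block lies flat and square on the board (tilt < 0.07, yaw < 0.06 rad) in the corner, still, with over 1 N on each fence, the fingers on it (all of step 1 and all of step 2 and linear speed of basket below 0.15 m/s); the arm keeps its last pose, push and grip.
It fails at once if a bystander is pushed more than 40 mm from its place or knocked over (distance of any of cutter, spoon, bowl, tumbler, mug, jar, carton from where it was at the start of the episode above 0.04 m or angle between any of tumbler, mug, jar, carton, bowl's own z axis and vertical above 0.6 rad).
It also fails if it takes over 72 s, if anything falls off the work surface, if the arm or the gripper's body presses on something with over 40 N, if the wrist force passes 120 N, or if a joint passes its speed limit or range.

## Robot

A 6-joint arm with a two-finger parallel gripper is mounted at the origin on the work surface. World frame = base frame: x ahead of the robot, y to its left, z up, the work surface at z = 0. Lengths are in mm, angles in rad, forces in N, time in s.
With the tool pointing down it reaches from about 350 to 975 mm from the base axis. Payload 7.1 kg.
Tool frame: the origin (TCP) lies on the mounting face of the last link; the fingertips stand 182 mm ahead of it and the grasp point (between the pads) lies 163 mm ahead of it (ctrl.tcp_to_tips is the distance from the TCP to the fingertips, in mm); z points along the fingers, y is the direction in which the jaws open and shut (so a half turn about z gives the same grasp; the last joint's range is limited). The gripper opens to 88 mm and grips with 3 to 60 N. Pads are 20 mm wide; open, the fingers measure 115 mm over their backs; the gripper's body (75 mm by 178 mm) begins 61 mm behind the grasp point.
Start: joints at [1.117, 0.423, 1.63, -0, 1.089, -0.019], TCP at [263.236, 566.845, 404.675] pointing down, gripper open.
Joint ranges: [-3, 3], [-0.9, 2.11], [0.09, 2.58], [-1.31, 4.45], [0.11, 2.69], [-2.54, 2.54]. Speed limits (rad/s): [2.39, 2.39, 3.01, 3.14, 3.14, 3.14].

## Interface

Orientations are given as a rotation vector (axis times angle).
In Python, from workcell import ctrl gives the robot as it stands. The module is installed in compiled form; this text tells all that it offers.
- The arm moves only by the tool send_rows, never from a script. Its argument "commands" is a list of rows, each an object with "translation": the shift along the world's x, y, z normalised to -1 to 1, where 1 is 0.1 m, a list of three; "twist": the turn, a rotation vector about the world's x, y, z normalised to -1 to 1, where 1 is 0.5 rad, a list of three. A call has exactly 10 rows; each row is the pose to reach, as a shift and turn from the pose commanded when the call began; what a row does not reach only later rows make up. A row lasts 1/10 s, in which the tool goes at most 50 mm and 8.59 degrees, less where a joint would pass 70% of its speed; a pose out of reach is approached as far as the arm can. A call with a number of a shift or a turn outside -1 to 1 is refused whole. A call with a gripper value outside its range is refused whole. "grip" is the closure, from -1 (fully open) to 1 (shut), set as the call begins (left out, the last holds). The fingers move at their own pace and stop on an object; the grip force is fixed at half the most. Time passes only in rows, so rows that repeat a pose let the fingers close, or fill a call up. It gives the time, the measured TCP pose, the force and the opening at its end, in the units of the state.
- ctrl.get_obs(): the state, without advancing time (a new reading comes with each control period).
- ctrl.get_image(name): name is "scene" or "top"; returns a dict with "img" (480x640x3 uint8, red, green, blue), "intrinsics" (3x3 intrinsics, pixels), "dist" ([k1, k2, p1, p2, k3] as OpenCV has them; the pictures are not rectified), "cam_to_world" (4x4, takes a point from camera to world coordinates). Camera axes: x right, y down, z forward; pixel columns grow to the right and rows downward; lengths in mm; the calibration is good to about 2 mm. A picture is of the moment at which its call begins. There is no depth.
- ctrl.close_job(): hands the job in, once; it reports no verdict.
The state is a dict: "t": time; "qpos": joint angles; "qvel": joint speeds; "joint_torque": joint torques, N m; "ee_pos": TCP position; "orientation": TCP orientation; "ft_force": force on the tool from outside, world axes, zero at the start; "moment": the same for the moment, N m; "width": finger opening in mm.
Only numpy, scipy, OpenCV 4.12 (cv2) and the standard library are available. Lean on these libraries where they do the work, as an engineer would, in place of code of your own. Each camera call takes 0.05 s, during which the arm holds its last target. There are 200 camera calls.

## Working session

There is one attempt and no reset: what is moved stays moved. The work goes in short steps, Python scripts to look and compute and a tool call to move; the robot and the scene stay as the last step left them, time stands still between calls to the robot, and variables do not carry over. Pictures are saved under pics/ and viewed, about 8 in all and at most 12, crops included, and the job is handed in when it is done.

Besides the shell and the picture viewer there is one more tool, called after ">>>" in YAML: its name, and indented under it one key for each argument. send_rows: Moves the arm, as the interface text tells. Its arguments: {"type":"object","properties":{"commands":{"type":"array","items":{"type":"object","properties":{"translation":{"type":"array","items":{"type":"number"}},"twist":{"type":"array","items":{"type":"number"}}}}},"grip":{"type":"number"}},"required":["commands"]}

```bash
mkdir -p pics
cat > h.py <<'E'
import numpy as np, cv2, pickle
from workcell import ctrl
def snap(name,tag):
    d=ctrl.get_image(name); pickle.dump(d,open(f'pics/{tag}.pkl','wb'))
    cv2.imwrite(f'pics/{tag}.png',cv2.cvtColor(np.asarray(d['img']),cv2.COLOR_RGB2BGR)); return d
def load(tag): return pickle.load(open(f'pics/{tag}.pkl','rb'))
def ray(d,uv):
    p=cv2.undistortPoints(np.array([[uv]],float),np.array(d['intrinsics'],float),np.array(d['dist'],float))[0,0]
    T=np.array(d['cam_to_world']); r=T[:3,:3]@np.array([p[0],p[1],1]); return T[:3,3],r/np.linalg.norm(r)
def onz(d,uv,z):
    o,r=ray(d,uv); return o+r*(z-o[2])/r[2]
def tri(obs):
    A=np.zeros((3,3));b=np.zeros(3);L=[]
    for d,uv in obs:
        o,r=ray(d,uv);P=np.eye(3)-np.outer(r,r);A+=P;b+=P@o;L.append((o,P))
    x=np.linalg.solve(A,b); return x,[np.linalg.norm(P@(x-o)) for o,P in L]
def proj(d,X):
    T=np.linalg.inv(np.array(d['cam_to_world'])); 
    return cv2.projectPoints(np.array(X,float).reshape(-1,1,3),cv2.Rodrigues(T[:3,:3])[0],T[:3,3],np.array(d['intrinsics'],float),np.array(d['dist'],float))[0].reshape(-1,2)
def crop(tag,out,x0,y0,x1,y1,s):
    im=cv2.imread(f'pics/{tag}.png')[y0:y1,x0:x1]; cv2.imwrite(f'pics/{out}.png',cv2.resize(im,None,fx=s,fy=s,interpolation=cv2.INTER_CUBIC))
E
python3 - <<'E'
from h import *
for n in('scene','top'):
    d=snap(n,n+'0'); print(n,np.array(d['cam_to_world']).round(3).tolist(),np.array(d['intrinsics'])[0])
o=ctrl.get_obs(); print(o)
a=cv2.imread('pics/scene0.png');b=cv2.imread('pics/top0.png')
E
```

```text
scene [[0.78, 0.426, -0.458, 1025.264], [0.625, -0.513, 0.588, -706.743], [0.015, -0.745, -0.667, 938.69], [0.0, 0.0, 0.0, 1.0]] [463.20050207   0.         317.22080023]
top [[0.021, -0.991, 0.133, 329.553], [-1.0, -0.022, 0.001, 3.478], [0.002, -0.133, -0.991, 1468.882], [0.0, 0.0, 0.0, 1.0]] [454.51348874   0.         317.81601515]
{'t': 0.1, 'qpos': array([ 1.11698404e+00,  4.23771163e-01,  1.63057371e+00,  1.62206024e-05,
        1.08859940e+00, -1.90424229e-02]), 'qvel': array([ 0.00042411, -0.00032646, -0.00229179, -0.00065185, -0.00067735,
        0.00084061]), 'joint_torque': array([-7.16586310e-04, -5.45608485e+01, -2.74322408e+01,  6.45114295e-02,
        1.87167793e-02, -4.47428863e-05]), 'ee_pos': array([263.14622321, 566.64182217, 403.99071868]), 'orientation': array([-6.77508896e-01, -3.06732865e+00,  2.05854705e-03]), 'ft_force': array([ 0.58584598, -0.65494921,  0.00412326]), 'moment': array([-0.0009712 , -0.01001358,  0.02724596]), 'width': 87.74277778747914}
```

View pics/scene0.png

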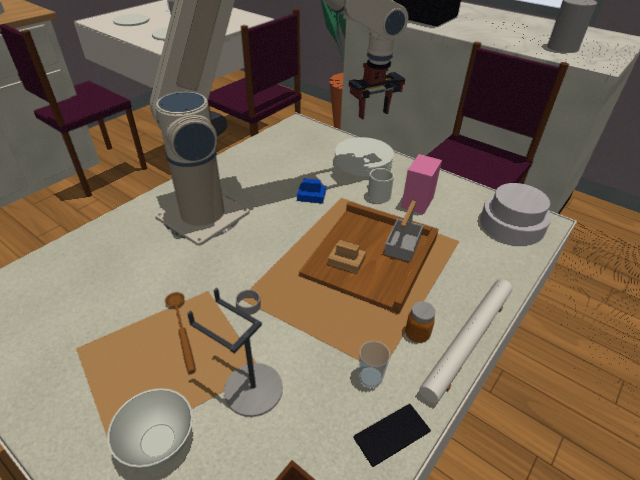

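View pics/top0.png

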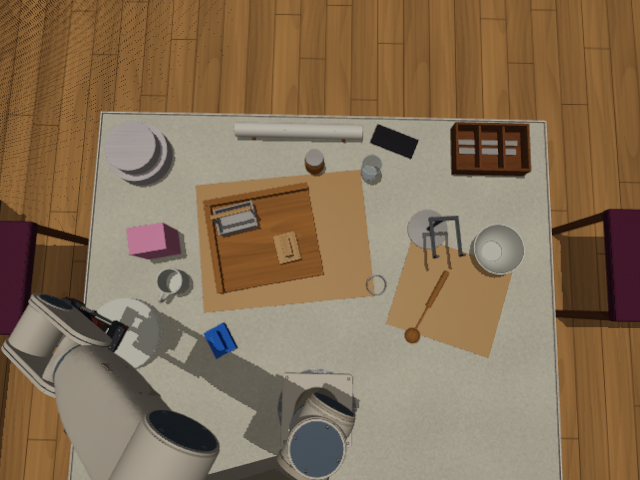

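Run:
```python
from h import *
crop('top0','cA',198,178,328,297,5)
crop('scene0','cB',295,195,445,313,5)
a=cv2.imread('pics/top0.png')[205:280,400:475]; b=cv2.imread('pics/scene0.png')[280:400,180:270]
R=lambda i,s:cv2.resize(i,None,fx=s,fy=s,interpolation=cv2.INTER_CUBIC)
a=R(a,5);b=R(b,4.5); c=np.zeros((540,790,3),np.uint8); c[:375,:375]=a; c[:540,380:785]=b; cv2.imwrite('pics/cC.png',c)
```

```text
(no output)
```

View pics/cA.png

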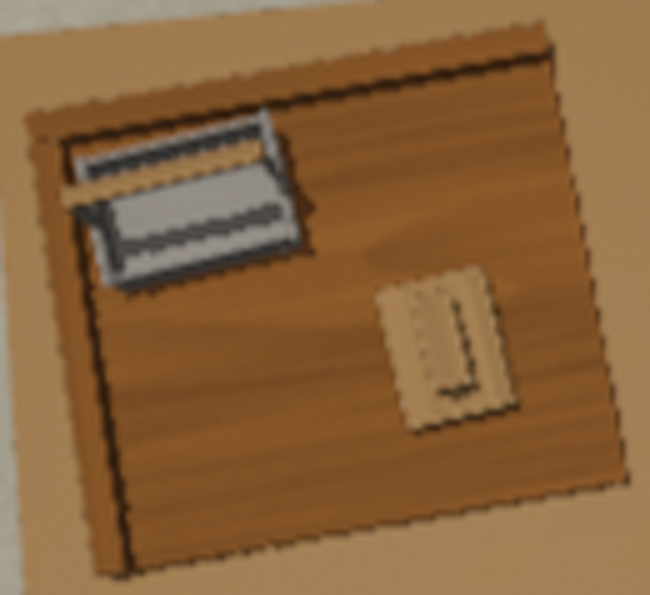

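View pics/cB.png

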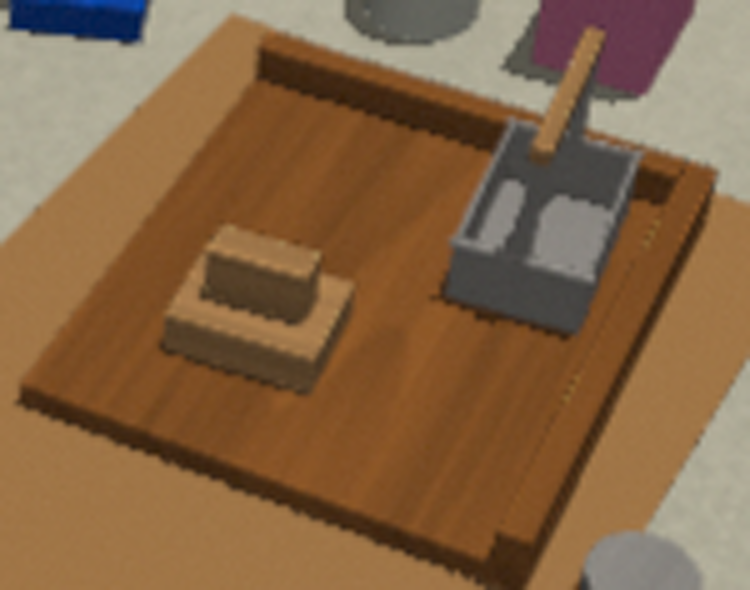

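View pics/cC.png

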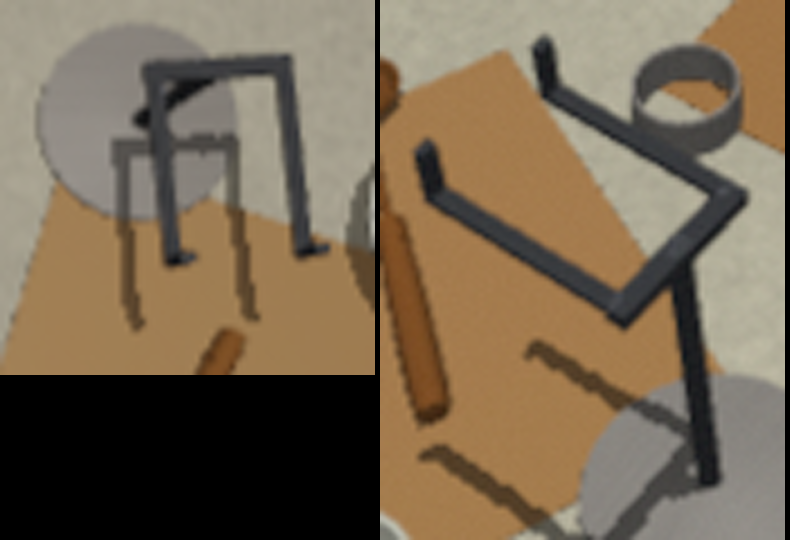

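Run:
```python
from h import *
T=load('top0');S=load('scene0')
A=lambda x,y:(198+(x+.5)/5-.5,178+(y+.5)/5-.5)
B=lambda x,y:(295+(x+.5)/5-.5,195+(y+.5)/5-.5)
C=lambda x,y:(400+(x+.5)/5-.5,205+(y+.5)/5-.5)
D=lambda x,y:(180+(x-380+.5)/4.5-.5,280+(y+.5)/4.5-.5)
def t(n,a,b):
    X,e=tri([(T,a),(S,b)]); print(n,X.round(1),np.round(e,1)); return X
t('bar+y',A(66,196),B(592,36));t('bar-y',A(263,151),B(541,150))
t('corner outer top',A(28,115),B(715,172));t('back -y end outer',A(548,24),B(522,586-40))
t('side near outer',A(97,576),B(262,37));t('board near right',A(628,483),B(22,388))
t('board near left bottom?',A(130,573),B(258,80))
for n,a,b in [('r1',(415,293),(228,227)),('r2',(455,286),(322,254)),('r3',(475,385),(303,277)),('r4',(437,397),(207,249)),
 ('s-far-right',(482,265),(353,284)),('s near right',(517,405),(310,362)),('s near left',(412,428),(166,318))]: t(n,A(*a),B(*b))
print('slab z46',[onz(T,A(*p),46).round(1)[:2].tolist() for p in [(377,292),(482,265),(517,405),(412,428)]])
print('slab z46 scene',[onz(S,B(*p),46).round(1)[:2].tolist() for p in [(353,284),(310,362),(166,318)]])
t('cross+y',C(146,65),D(745,192));t('cross-y',C(291,58),D(622,320))
t('tip+y',C(187,258),D(543,42));t('tip-y',C(320,248),D(428,146))
t('tipbase+y',C(170,250),D(552,97));t('tipbase-y',C(303,243),D(440,198))
```

```text
bar+y [573.1 323.9 138.3] [0.9 0.9]
bar-y [604.3 208.8 141.1] [1.5 1.5]
corner outer top [644.4 375.6  40. ] [0.3 0.3]
back -y end outer [710.7  42.7  40.8] [0.6 0.6]
side near outer [350.1 315.9  36.3] [1.5 1.5]
board near right [419.7 -13.5  11.5] [2. 2.]
board near left bottom? [355.  302.4  10.9] [1.3 1.3]
r1 [506.  100.9 108.2] [24.4 24.4]
r2 [534.8  97.6 101.4] [5.9 5.9]
r3 [496.9  99.6  59.5] [28.3 28.3]
r4 [464.3 104.1  61.5] [2.3 2.3]
s-far-right [554.5  86.1  98.2] [13.2 13.2]
s near right [501.2  82.8   8.4] [42.1 42.1]
s near left [442.2 117.2 -13.6] [14. 14.]
slab z46 [[533.4, 146.7], [552.1, 80.8], [463.6, 56.3], [447.7, 121.8]]
slab z46 scene [[535.0, 145.9], [552.5, 78.3], [470.0, 55.5]]
cross+y [ 574.6 -309.2  197.7] [0.6 0.6]
cross-y [ 581.  -391.6  197. ] [1.3 1.3]
tip+y [ 461.6 -322.3  229.5] [1.1 1.1]
tip-y [ 468.8 -395.5  229.1] [1.2 1.2]
tipbase+y [ 467.5 -323.6  197.1] [1.9 1.9]
tipbase-y [ 473.8 -397.1  198.8] [0.5 0.5]
```

>>> send_rows:
  commands:
    - {"translation": [0.08, -0.075, 0], "twist": [0, 0, -0.044]}
    - {"translation": [0.16, -0.15, 0], "twist": [0, 0, -0.087]}
    - {"translation": [0.24, -0.225, 0], "twist": [0, 0, -0.13]}
    - {"translation": [0.32, -0.3, 0], "twist": [0, 0, -0.174]}
    - {"translation": [0.4, -0.375, 0], "twist": [0, 0, -0.218]}
    - {"translation": [0.48, -0.45, 0], "twist": [0, 0, -0.261]}
    - {"translation": [0.56, -0.525, 0], "twist": [0, 0, -0.305]}
    - {"translation": [0.64, -0.6, 0], "twist": [0, 0, -0.348]}
    - {"translation": [0.72, -0.675, 0], "twist": [0, 0, -0.392]}
    - {"translation": [0.814, -0.751, 0], "twist": [0, 0, -0.4355]}
  grip: -1

```text
t: 1.1
ee_pos: [345.2, 491.1, 404.7]
orientation: [-1.009, -2.975, 0.0]
ft_force: [0.2, -0.3, -0.4]
width: 87.9
```

>>> send_rows:
  commands:
    - {"translation": [0.08, -0.075, 0], "twist": [0, 0, -0.044]}
    - {"translation": [0.16, -0.15, 0], "twist": [0, 0, -0.087]}
    - {"translation": [0.24, -0.225, 0], "twist": [0, 0, -0.13]}
    - {"translation": [0.32, -0.3, 0], "twist": [0, 0, -0.174]}
    - {"translation": [0.4, -0.375, 0], "twist": [0, 0, -0.218]}
    - {"translation": [0.48, -0.45, 0], "twist": [0, 0, -0.261]}
    - {"translation": [0.56, -0.525, 0], "twist": [0, 0, -0.305]}
    - {"translation": [0.64, -0.6, 0], "twist": [0, 0, -0.348]}
    - {"translation": [0.72, -0.675, 0], "twist": [0, 0, -0.392]}
    - {"translation": [0.814, -0.751, 0], "twist": [0, 0, -0.4355]}

```text
t: 2.1
ee_pos: [426.6, 416.0, 404.6]
orientation: [-1.327, -2.848, 0.0]
ft_force: [0.3, 0.1, -0.0]
width: 88.0
```

>>> send_rows:
  commands:
    - {"translation": [0.08, -0.075, 0], "twist": [0, 0, -0.044]}
    - {"translation": [0.16, -0.15, 0], "twist": [0, 0, -0.087]}
    - {"translation": [0.24, -0.225, 0], "twist": [0, 0, -0.13]}
    - {"translation": [0.32, -0.3, 0], "twist": [0, 0, -0.174]}
    - {"translation": [0.4, -0.375, 0], "twist": [0, 0, -0.218]}
    - {"translation": [0.48, -0.45, 0], "twist": [0, 0, -0.261]}
    - {"translation": [0.56, -0.525, 0], "twist": [0, 0, -0.305]}
    - {"translation": [0.64, -0.6, 0], "twist": [0, 0, -0.348]}
    - {"translation": [0.72, -0.675, 0], "twist": [0, 0, -0.392]}
    - {"translation": [0.814, -0.751, 0], "twist": [0, 0, -0.4355]}

```text
t: 3.1
ee_pos: [508.1, 340.9, 404.7]
orientation: [-1.628, -2.687, 0.0]
ft_force: [0.0, 0.3, -0.8]
width: 87.9
```

>>> send_rows:
  commands:
    - {"translation": [0.08, -0.075, 0], "twist": [0, 0, -0.044]}
    - {"translation": [0.16, -0.15, 0], "twist": [0, 0, -0.087]}
    - {"translation": [0.24, -0.225, 0], "twist": [0, 0, -0.13]}
    - {"translation": [0.32, -0.3, 0], "twist": [0, 0, -0.174]}
    - {"translation": [0.4, -0.375, 0], "twist": [0, 0, -0.218]}
    - {"translation": [0.48, -0.45, 0], "twist": [0, 0, -0.261]}
    - {"translation": [0.56, -0.525, 0], "twist": [0, 0, -0.305]}
    - {"translation": [0.64, -0.6, 0], "twist": [0, 0, -0.348]}
    - {"translation": [0.72, -0.675, 0], "twist": [0, 0, -0.392]}
    - {"translation": [0.814, -0.751, 0], "twist": [0, 0, -0.4355]}

```text
t: 4.1
ee_pos: [589.5, 265.8, 404.6]
orientation: [-1.911, -2.494, 0.0]
ft_force: [-0.4, -0.0, -0.3]
width: 87.9
```

>>> send_rows:
  commands:
    - {"translation": [0, 0, -0.1]}
    - {"translation": [0, 0, -0.2]}
    - {"translation": [0, 0, -0.3]}
    - {"translation": [0, 0, -0.4]}
    - {"translation": [0, 0, -0.5]}
    - {"translation": [0, 0, -0.6]}
    - {"translation": [0, 0, -0.7]}
    - {"translation": [0, 0, -0.8]}
    - {"translation": [0, 0, -0.9]}
    - {"translation": [0, 0, -1.0]}

```text
validation failed for argument at $.co...
```

>>> send_rows:
  commands:
    - {"translation": [0, 0, -0.04]}
    - {"translation": [0, 0, -0.04]}
    - {"translation": [0, 0, -0.04]}
    - {"translation": [0, 0, -0.04]}
    - {"translation": [0, 0, -0.04]}
    - {"translation": [0, 0, -0.04]}
    - {"translation": [0, 0, -0.04]}
    - {"translation": [0, 0, -0.04]}
    - {"translation": [0, 0, -0.04]}
    - {"translation": [0, 0, -0.04]}
  grip: 1

```text
validation failed for argument at $.co...
```

>>> send_rows:
  commands:
    - {"translation": [0, 0, 0.0]}
    - {"translation": [0, 0, 0]}
    - {"translation": [0, 0, 0.02]}
    - {"translation": [0, 0, 0.06]}
    - {"translation": [0, 0, 0.1]}
    - {"translation": [0, 0, 0.15]}
    - {"translation": [0, 0, 0.2]}
    - {"translation": [0, 0, 0.25]}
    - {"translation": [0, 0, 0.28]}
    - {"translation": [0, 0, 0.3]}

```text
validation failed for argument at $.co...
```

Twist is required.

>>> send_rows:
  commands:
    - {"translation": [0, 0, -0.1], "twist": [0, 0, 0]}
    - {"translation": [0, 0, -0.2], "twist": [0, 0, 0]}
    - {"translation": [0, 0, -0.3], "twist": [0, 0, 0]}
    - {"translation": [0, 0, -0.4], "twist": [0, 0, 0]}
    - {"translation": [0, 0, -0.5], "twist": [0, 0, 0]}
    - {"translation": [0, 0, -0.6], "twist": [0, 0, 0]}
    - {"translation": [0, 0, -0.7], "twist": [0, 0, 0]}
    - {"translation": [0, 0, -0.8], "twist": [0, 0, 0]}
    - {"translation": [0, 0, -0.9], "twist": [0, 0, 0]}
    - {"translation": [0, 0, -1.0], "twist": [0, 0, 0]}

```text
t: 5.1
ee_pos: [588.9, 266.4, 303.9]
orientation: [1.908, 2.495, 0.0]
ft_force: [-0.2, 0.0, 0.2]
width: 88.2
```

>>> send_rows:
  commands:
    - {"translation": [0, 0, -0.04], "twist": [0, 0, 0]}
    - {"translation": [0, 0, -0.04], "twist": [0, 0, 0]}
    - {"translation": [0, 0, -0.04], "twist": [0, 0, 0]}
    - {"translation": [0, 0, -0.04], "twist": [0, 0, 0]}
    - {"translation": [0, 0, -0.04], "twist": [0, 0, 0]}
    - {"translation": [0, 0, -0.04], "twist": [0, 0, 0]}
    - {"translation": [0, 0, -0.04], "twist": [0, 0, 0]}
    - {"translation": [0, 0, -0.04], "twist": [0, 0, 0]}
    - {"translation": [0, 0, -0.04], "twist": [0, 0, 0]}
    - {"translation": [0, 0, -0.04], "twist": [0, 0, 0]}
  grip: 1

```text
t: 6.1
ee_pos: [588.8, 266.4, 300.7]
orientation: [1.908, 2.495, 0.0]
ft_force: [0.4, -1.4, -2.0]
width: 11.9
```

>>> send_rows:
  commands:
    - {"translation": [0, 0, 0], "twist": [0, 0, 0]}
    - {"translation": [0, 0, 0], "twist": [0, 0, 0]}
    - {"translation": [0, 0, 0.02], "twist": [0, 0, 0]}
    - {"translation": [0, 0, 0.06], "twist": [0, 0, 0]}
    - {"translation": [0, 0, 0.1], "twist": [0, 0, 0]}
    - {"translation": [0, 0, 0.15], "twist": [0, 0, 0]}
    - {"translation": [0, 0, 0.2], "twist": [0, 0, 0]}
    - {"translation": [0, 0, 0.25], "twist": [0, 0, 0]}
    - {"translation": [0, 0, 0.28], "twist": [0, 0, 0]}
    - {"translation": [0, 0, 0.3], "twist": [0, 0, 0]}

```text
t: 7.1
ee_pos: [588.9, 266.4, 331.2]
orientation: [1.908, 2.495, 0.001]
ft_force: [0.4, -0.0, -2.5]
width: 11.8
```

>>> send_rows:
  commands:
    - {"translation": [0, 0, 0.05], "twist": [0, 0, 0]}
    - {"translation": [0, 0, 0.13], "twist": [0, 0, 0]}
    - {"translation": [0, 0, 0.22], "twist": [0, 0, 0]}
    - {"translation": [0, 0, 0.32], "twist": [0, 0, 0]}
    - {"translation": [0, 0, 0.42], "twist": [0, 0, 0]}
    - {"translation": [0, 0, 0.52], "twist": [0, 0, 0]}
    - {"translation": [0, 0, 0.62], "twist": [0, 0, 0]}
    - {"translation": [0, 0, 0.72], "twist": [0, 0, 0]}
    - {"translation": [0, 0, 0.79], "twist": [0, 0, 0]}
    - {"translation": [0, 0, 0.83], "twist": [0, 0, 0]}

```text
t: 8.1
ee_pos: [588.9, 266.5, 414.7]
orientation: [1.908, 2.495, 0.001]
ft_force: [-1.2, -0.3, -3.5]
width: 11.5
```

>>> send_rows:
  commands:
    - {"translation": [-0.03, -0.05, 0], "twist": [0, 0, -0.005]}
    - {"translation": [-0.07, -0.14, 0], "twist": [0, 0, -0.01]}
    - {"translation": [-0.11, -0.23, 0], "twist": [0, 0, -0.015]}
    - {"translation": [-0.15, -0.32, 0], "twist": [0, 0, -0.02]}
    - {"translation": [-0.2, -0.42, 0], "twist": [0, 0, -0.026]}
    - {"translation": [-0.24, -0.51, 0], "twist": [0, 0, -0.031]}
    - {"translation": [-0.29, -0.6, 0], "twist": [0, 0, -0.037]}
    - {"translation": [-0.33, -0.7, 0], "twist": [0, 0, -0.043]}
    - {"translation": [-0.38, -0.79, 0], "twist": [0, 0, -0.048]}
    - {"translation": [-0.42, -0.88, 0], "twist": [0, 0, -0.0537]}

```text
t: 9.1
ee_pos: [546.4, 177.6, 413.7]
orientation: [-1.942, -2.469, 0.0]
ft_force: [0.6, 0.0, -1.2]
width: 11.4
```

>>> send_rows:
  commands:
    - {"translation": [-0.04, -0.09, 0], "twist": [0, 0, -0.005]}
    - {"translation": [-0.08, -0.18, 0], "twist": [0, 0, -0.01]}
    - {"translation": [-0.12, -0.26, 0], "twist": [0, 0, -0.015]}
    - {"translation": [-0.17, -0.35, 0], "twist": [0, 0, -0.02]}
    - {"translation": [-0.21, -0.44, 0], "twist": [0, 0, -0.026]}
    - {"translation": [-0.25, -0.53, 0], "twist": [0, 0, -0.031]}
    - {"translation": [-0.29, -0.62, 0], "twist": [0, 0, -0.037]}
    - {"translation": [-0.34, -0.7, 0], "twist": [0, 0, -0.043]}
    - {"translation": [-0.38, -0.79, 0], "twist": [0, 0, -0.048]}
    - {"translation": [-0.42, -0.88, 0], "twist": [0, 0, -0.0537]}

```text
t: 10.1
ee_pos: [504.5, 89.8, 413.7]
orientation: [1.975, 2.443, 0.0]
ft_force: [0.1, -0.1, -3.4]
width: 11.6
```

>>> send_rows:
  commands:
    - {"translation": [-0.04, -0.09, 0], "twist": [0, 0, -0.005]}
    - {"translation": [-0.08, -0.18, 0], "twist": [0, 0, -0.01]}
    - {"translation": [-0.12, -0.26, 0], "twist": [0, 0, -0.015]}
    - {"translation": [-0.17, -0.35, 0], "twist": [0, 0, -0.02]}
    - {"translation": [-0.21, -0.44, 0], "twist": [0, 0, -0.026]}
    - {"translation": [-0.25, -0.53, 0], "twist": [0, 0, -0.031]}
    - {"translation": [-0.29, -0.62, 0], "twist": [0, 0, -0.037]}
    - {"translation": [-0.34, -0.7, 0], "twist": [0, 0, -0.043]}
    - {"translation": [-0.38, -0.79, 0], "twist": [0, 0, -0.048]}
    - {"translation": [-0.42, -0.88, 0], "twist": [0, 0, -0.0537]}

```text
t: 11.1
ee_pos: [462.5, 1.7, 413.7]
orientation: [-2.008, -2.416, -0.0]
ft_force: [-0.2, 0.4, -2.9]
width: 11.5
```

>>> send_rows:
  commands:
    - {"translation": [-0.04, -0.09, 0], "twist": [0, 0, -0.005]}
    - {"translation": [-0.08, -0.18, 0], "twist": [0, 0, -0.01]}
    - {"translation": [-0.12, -0.26, 0], "twist": [0, 0, -0.015]}
    - {"translation": [-0.17, -0.35, 0], "twist": [0, 0, -0.02]}
    - {"translation": [-0.21, -0.44, 0], "twist": [0, 0, -0.026]}
    - {"translation": [-0.25, -0.53, 0], "twist": [0, 0, -0.031]}
    - {"translation": [-0.29, -0.62, 0], "twist": [0, 0, -0.037]}
    - {"translation": [-0.34, -0.7, 0], "twist": [0, 0, -0.043]}
    - {"translation": [-0.38, -0.79, 0], "twist": [0, 0, -0.048]}
    - {"translation": [-0.42, -0.88, 0], "twist": [0, 0, -0.0537]}

```text
t: 12.1
ee_pos: [420.5, -86.3, 413.7]
orientation: [2.04, 2.389, 0.0]
ft_force: [-0.2, -0.5, -3.0]
width: 11.9
```

>>> send_rows:
  commands:
    - {"translation": [0, -0.09, 0], "twist": [0, 0, -0.005]}
    - {"translation": [0, -0.18, 0], "twist": [0, 0, -0.01]}
    - {"translation": [0, -0.27, 0], "twist": [0, 0, -0.015]}
    - {"translation": [0, -0.36, 0], "twist": [0, 0, -0.02]}
    - {"translation": [0, -0.46, 0], "twist": [0, 0, -0.026]}
    - {"translation": [0, -0.55, 0], "twist": [0, 0, -0.031]}
    - {"translation": [0, -0.64, 0], "twist": [0, 0, -0.037]}
    - {"translation": [0, -0.74, 0], "twist": [0, 0, -0.043]}
    - {"translation": [0, -0.83, 0], "twist": [0, 0, -0.048]}
    - {"translation": [0, -0.92, 0], "twist": [0, 0, -0.0537]}

```text
t: 13.1
ee_pos: [420.8, -178.3, 413.7]
orientation: [-2.072, -2.361, 0.0]
ft_force: [-0.6, -0.7, -3.0]
width: 11.3
```

>>> send_rows:
  commands:
    - {"translation": [0, -0.09, 0], "twist": [0, 0, -0.005]}
    - {"translation": [0, -0.18, 0], "twist": [0, 0, -0.01]}
    - {"translation": [0, -0.27, 0], "twist": [0, 0, -0.015]}
    - {"translation": [0, -0.36, 0], "twist": [0, 0, -0.02]}
    - {"translation": [0, -0.46, 0], "twist": [0, 0, -0.026]}
    - {"translation": [0, -0.55, 0], "twist": [0, 0, -0.031]}
    - {"translation": [0, -0.64, 0], "twist": [0, 0, -0.037]}
    - {"translation": [0, -0.74, 0], "twist": [0, 0, -0.043]}
    - {"translation": [0, -0.83, 0], "twist": [0, 0, -0.048]}
    - {"translation": [0, -0.92, 0], "twist": [0, 0, -0.0537]}

```text
t: 14.1
ee_pos: [420.8, -270.3, 413.7]
orientation: [-2.103, -2.333, -0.0]
ft_force: [1.1, 0.0, -3.4]
width: 12.2
```

>>> send_rows:
  commands:
    - {"translation": [0, -0.09, 0], "twist": [0, 0, -0.005]}
    - {"translation": [0, -0.18, 0], "twist": [0, 0, -0.01]}
    - {"translation": [0, -0.27, 0], "twist": [0, 0, -0.015]}
    - {"translation": [0, -0.36, 0], "twist": [0, 0, -0.02]}
    - {"translation": [0, -0.46, 0], "twist": [0, 0, -0.026]}
    - {"translation": [0, -0.55, 0], "twist": [0, 0, -0.031]}
    - {"translation": [0, -0.64, 0], "twist": [0, 0, -0.037]}
    - {"translation": [0, -0.76, 0], "twist": [0, 0, -0.043]}
    - {"translation": [0, -0.86, 0], "twist": [0, 0, -0.048]}
    - {"translation": [0, -0.92, 0], "twist": [0, 0, -0.0537]}

```text
t: 15.1
ee_pos: [420.8, -362.7, 413.7]
orientation: [2.135, 2.304, -0.0]
ft_force: [0.3, 0.1, -2.8]
width: 11.5
```

Run:
```python
from h import *
S=snap('scene','scene1');T=snap('top','top1')
crop('scene1','c1',160,200,310,350,4)
a=cv2.imread('pics/scene1.png')[200:420,130:310]; b=cv2.imread('pics/top1.png')[190:345,395:540]
o=ctrl.get_obs();print(o['ee_pos'],o['orientation'],o['width'])
R=lambda i,s:cv2.resize(i,None,fx=s,fy=s,interpolation=cv2.INTER_CUBIC)
a=R(a,2.5);b=R(b,2.4); c=np.zeros((560,800,3),np.uint8); c[:550,:450]=a; c[:b.shape[0],452:452+b.shape[1]]=b; cv2.imwrite('pics/c1.png',c)
# carton top
To=load('top0');print('carton',[onz(To,p,150).round()[:2] for p in [(129,226),(165,224),(172,247),(128,259)]])
```

```text
[ 420.79620689 -362.39005976  413.58622729] [ 2.13529601e+00  2.30424880e+00 -3.94532786e-05] 11.444011057850592
carton [array([539., 561.]), array([547., 455.]), array([480., 430.]), array([442., 557.])]
```

View pics/c1.png

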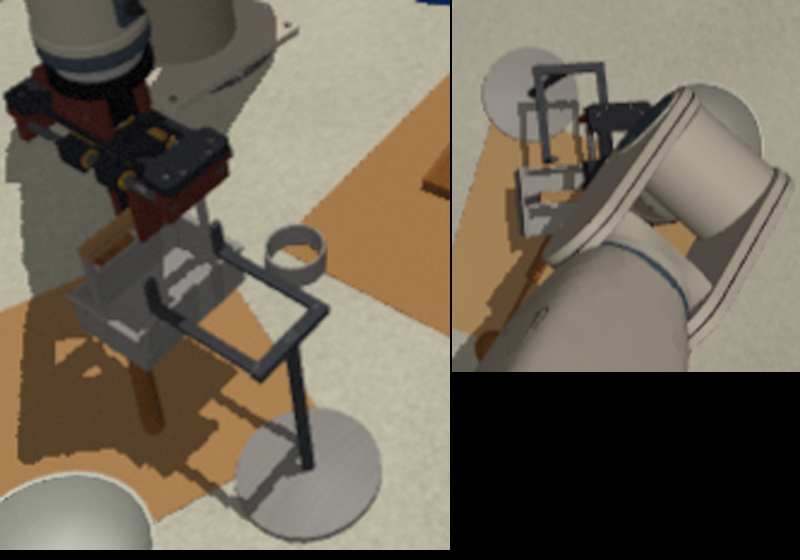

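>>> send_rows:
  commands:
    - {"translation": [0.05, 0.004, 0], "twist": [0, 0, 0]}
    - {"translation": [0.14, 0.011, 0], "twist": [0, 0, 0]}
    - {"translation": [0.24, 0.019, 0], "twist": [0, 0, 0]}
    - {"translation": [0.34, 0.027, 0], "twist": [0, 0, 0]}
    - {"translation": [0.45, 0.035, 0], "twist": [0, 0, 0]}
    - {"translation": [0.56, 0.044, 0], "twist": [0, 0, 0]}
    - {"translation": [0.67, 0.052, 0], "twist": [0, 0, 0]}
    - {"translation": [0.78, 0.06, 0], "twist": [0, 0, 0]}
    - {"translation": [0.87, 0.067, 0], "twist": [0, 0, 0]}
    - {"translation": [0.917, 0.071, 0], "twist": [0, 0, 0]}

```text
t: 16.2
ee_pos: [513.5, -354.4, 413.6]
orientation: [2.134, 2.306, 0.0]
ft_force: [0.0, -0.7, -2.8]
width: 12.0
```

>>> send_rows:
  commands:
    - {"translation": [0, 0, -0.04], "twist": [0, 0, 0]}
    - {"translation": [0, 0, -0.09], "twist": [0, 0, 0]}
    - {"translation": [0, 0, -0.14], "twist": [0, 0, 0]}
    - {"translation": [0, 0, -0.19], "twist": [0, 0, 0]}
    - {"translation": [0, 0, -0.24], "twist": [0, 0, 0]}
    - {"translation": [0, 0, -0.29], "twist": [0, 0, 0]}
    - {"translation": [0, 0, -0.33], "twist": [0, 0, 0]}
    - {"translation": [0, 0, -0.37], "twist": [0, 0, 0]}
    - {"translation": [0, 0, -0.4], "twist": [0, 0, 0]}
    - {"translation": [0, 0, -0.42], "twist": [0, 0, 0]}

```text
t: 17.2
ee_pos: [512.5, -354.4, 371.4]
orientation: [-2.134, -2.305, 0.0]
ft_force: [-0.7, -0.2, -3.8]
width: 11.8
```

>>> send_rows:
  commands:
    - {"translation": [0, 0, -0.005], "twist": [0, 0, 0]}
    - {"translation": [0, 0, -0.01], "twist": [0, 0, 0]}
    - {"translation": [0, 0, -0.015], "twist": [0, 0, 0]}
    - {"translation": [0, 0, -0.02], "twist": [0, 0, 0]}
    - {"translation": [0, 0, -0.02], "twist": [0, 0, 0]}
    - {"translation": [0, 0, -0.02], "twist": [0, 0, 0]}
    - {"translation": [0, 0, -0.02], "twist": [0, 0, 0]}
    - {"translation": [0, 0, -0.02], "twist": [0, 0, 0]}
    - {"translation": [0, 0, -0.02], "twist": [0, 0, 0]}
    - {"translation": [0, 0, -0.02], "twist": [0, 0, 0]}

```text
t: 18.2
ee_pos: [512.6, -354.4, 369.7]
orientation: [2.134, 2.305, 0.0]
ft_force: [-0.4, 0.7, -2.7]
width: 11.8
```

>>> send_rows:
  commands:
    - {"translation": [0, 0, -0.005], "twist": [0, 0, 0]}
    - {"translation": [0, 0, -0.01], "twist": [0, 0, 0]}
    - {"translation": [0, 0, -0.015], "twist": [0, 0, 0]}
    - {"translation": [0, 0, -0.02], "twist": [0, 0, 0]}
    - {"translation": [0, 0, -0.02], "twist": [0, 0, 0]}
    - {"translation": [0, 0, -0.02], "twist": [0, 0, 0]}
    - {"translation": [0, 0, -0.02], "twist": [0, 0, 0]}
    - {"translation": [0, 0, -0.02], "twist": [0, 0, 0]}
    - {"translation": [0, 0, -0.02], "twist": [0, 0, 0]}
    - {"translation": [0, 0, -0.02], "twist": [0, 0, 0]}

```text
t: 19.2
ee_pos: [512.5, -354.5, 369.6]
orientation: [2.134, 2.305, 0.0]
ft_force: [-5.5, 3.1, 11.7]
width: 11.7
```

Run:
```python
from h import *
S=snap('scene','scene2');print(ctrl.get_obs()['ft_force'])
crop('scene2','c2',170,220,300,350,4.6)
```

```text
[-4.71456264  4.69211939 11.50316298]
```

View pics/c2.png

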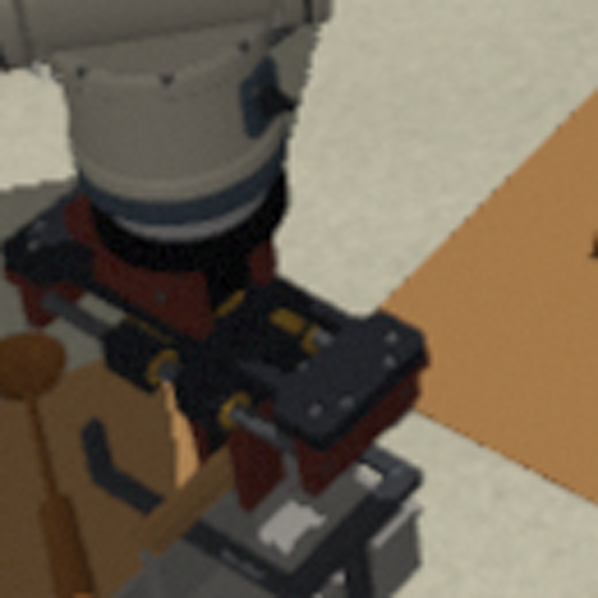

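>>> send_rows:
  commands:
    - {"translation": [0, 0, 0.02], "twist": [0, 0, 0]}
    - {"translation": [0, 0, 0.02], "twist": [0, 0, 0]}
    - {"translation": [0, 0, 0.02], "twist": [0, 0, 0]}
    - {"translation": [0, 0, 0.02], "twist": [0, 0, 0]}
    - {"translation": [0, 0, 0.02], "twist": [0, 0, 0]}
    - {"translation": [0, 0, 0.02], "twist": [0, 0, 0]}
    - {"translation": [0, 0, 0.02], "twist": [0, 0, 0]}
    - {"translation": [0, 0, 0.02], "twist": [0, 0, 0]}
    - {"translation": [0, 0, 0.02], "twist": [0, 0, 0]}
    - {"translation": [0, 0, 0.02], "twist": [0, 0, 0]}
  grip: 0.1

```text
t: 20.25
ee_pos: [512.5, -354.5, 369.7]
orientation: [2.134, 2.305, 0.0]
ft_force: [0.1, -0.2, -0.6]
width: 39.6
```

>>> send_rows:
  commands:
    - {"translation": [0, 0, 0.05], "twist": [0, 0, 0]}
    - {"translation": [0, 0, 0.1], "twist": [0, 0, 0]}
    - {"translation": [0, 0, 0.16], "twist": [0, 0, 0]}
    - {"translation": [0, 0, 0.24], "twist": [0, 0, 0]}
    - {"translation": [0, 0, 0.34], "twist": [0, 0, 0]}
    - {"translation": [0, 0, 0.46], "twist": [0, 0, 0]}
    - {"translation": [0, 0, 0.6], "twist": [0, 0, 0]}
    - {"translation": [0, 0, 0.74], "twist": [0, 0, 0]}
    - {"translation": [0, 0, 0.88], "twist": [0, 0, 0]}
    - {"translation": [0, 0, 1.0], "twist": [0, 0, 0]}

```text
t: 21.25
ee_pos: [512.6, -354.5, 471.4]
orientation: [2.134, 2.305, 0.0]
ft_force: [-0.1, 0.3, 0.4]
width: 39.5
```

>>> send_rows:
  commands:
    - {"translation": [0, 0.09, 0], "twist": [0, 0, 0.07]}
    - {"translation": [0, 0.18, 0], "twist": [0, 0, 0.14]}
    - {"translation": [0, 0.27, 0], "twist": [0, 0, 0.21]}
    - {"translation": [-0.01, 0.36, 0], "twist": [0, 0, 0.28]}
    - {"translation": [-0.01, 0.45, 0], "twist": [0, 0, 0.35]}
    - {"translation": [-0.01, 0.54, 0], "twist": [0, 0, 0.42]}
    - {"translation": [-0.02, 0.63, 0], "twist": [0, 0, 0.49]}
    - {"translation": [-0.02, 0.72, 0], "twist": [0, 0, 0.56]}
    - {"translation": [-0.02, 0.81, 0], "twist": [0, 0, 0.63]}
    - {"translation": [-0.025, 0.91, 0], "twist": [0, 0, 0.705]}
  grip: -1

```text
t: 22.25
ee_pos: [510.0, -262.8, 469.7]
orientation: [1.693, 2.646, -0.0]
ft_force: [-0.6, -0.3, 0.6]
width: 87.9
```

>>> send_rows:
  commands:
    - {"translation": [0, 0.09, 0], "twist": [0, 0, 0.07]}
    - {"translation": [0, 0.18, 0], "twist": [0, 0, 0.14]}
    - {"translation": [0, 0.27, 0], "twist": [0, 0, 0.21]}
    - {"translation": [-0.01, 0.36, 0], "twist": [0, 0, 0.28]}
    - {"translation": [-0.01, 0.45, 0], "twist": [0, 0, 0.35]}
    - {"translation": [-0.01, 0.54, 0], "twist": [0, 0, 0.42]}
    - {"translation": [-0.02, 0.63, 0], "twist": [0, 0, 0.49]}
    - {"translation": [-0.02, 0.72, 0], "twist": [0, 0, 0.56]}
    - {"translation": [-0.02, 0.81, 0], "twist": [0, 0, 0.63]}
    - {"translation": [-0.025, 0.91, 0], "twist": [0, 0, 0.705]}

```text
t: 23.25
ee_pos: [507.5, -171.7, 469.7]
orientation: [1.203, 2.902, -0.0]
ft_force: [0.7, -0.0, 0.1]
width: 88.1
```

Run:
```python
from h import *
S=snap('scene','scene3');T=snap('top','top3')
R=lambda i,s:cv2.resize(i,None,fx=s,fy=s,interpolation=cv2.INTER_CUBIC)
a=R(cv2.imread('pics/scene3.png')[250:420,150:290],3);b=R(cv2.imread('pics/top3.png')[195:290,390:485],3.8)
c=np.zeros((590,790,3),np.uint8);c[:510,:420]=a;c[:361,424:785]=b[:361,:361];cv2.imwrite('pics/c3.png',c)
```

```text
(no output)
```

View pics/c3.png

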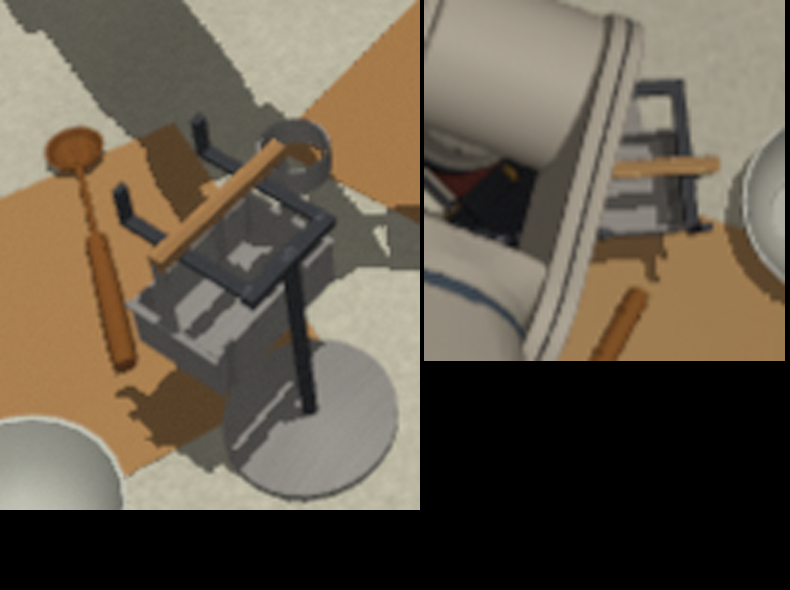

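>>> send_rows:
  commands:
    - {"translation": [0, 0.09, -0.05], "twist": [0, 0, 0.07]}
    - {"translation": [0, 0.18, -0.1], "twist": [0, 0, 0.14]}
    - {"translation": [0, 0.27, -0.15], "twist": [0, 0, 0.21]}
    - {"translation": [-0.01, 0.36, -0.2], "twist": [0, 0, 0.28]}
    - {"translation": [-0.01, 0.45, -0.25], "twist": [0, 0, 0.35]}
    - {"translation": [-0.01, 0.54, -0.3], "twist": [0, 0, 0.42]}
    - {"translation": [-0.02, 0.63, -0.35], "twist": [0, 0, 0.49]}
    - {"translation": [-0.02, 0.72, -0.4], "twist": [0, 0, 0.56]}
    - {"translation": [-0.02, 0.81, -0.45], "twist": [0, 0, 0.63]}
    - {"translation": [-0.024, 0.912, -0.5], "twist": [0, 0, 0.705]}

```text
t: 24.35
ee_pos: [505.2, -80.5, 419.3]
orientation: [0.675, 3.068, 0.0]
ft_force: [0.4, 0.3, 0.2]
width: 87.9
```

>>> send_rows:
  commands:
    - {"translation": [0, 0.09, -0.06], "twist": [0, 0, 0.07]}
    - {"translation": [0, 0.18, -0.12], "twist": [0, 0, 0.14]}
    - {"translation": [0, 0.27, -0.18], "twist": [0, 0, 0.21]}
    - {"translation": [-0.01, 0.36, -0.24], "twist": [0, 0, 0.28]}
    - {"translation": [-0.01, 0.45, -0.3], "twist": [0, 0, 0.35]}
    - {"translation": [-0.01, 0.54, -0.36], "twist": [0, 0, 0.42]}
    - {"translation": [-0.02, 0.63, -0.42], "twist": [0, 0, 0.49]}
    - {"translation": [-0.02, 0.72, -0.48], "twist": [0, 0, 0.56]}
    - {"translation": [-0.02, 0.81, -0.54], "twist": [0, 0, 0.63]}
    - {"translation": [-0.024, 0.912, -0.6], "twist": [0, 0, 0.705]}

```text
t: 25.35
ee_pos: [502.8, 10.7, 359.2]
orientation: [0.127, 3.139, -0.0]
ft_force: [-0.8, 0.1, -0.7]
width: 87.9
```

>>> send_rows:
  commands:
    - {"translation": [0, 0.09, -0.06], "twist": [0, 0, 0.07]}
    - {"translation": [0, 0.18, -0.12], "twist": [0, 0, 0.14]}
    - {"translation": [0, 0.27, -0.18], "twist": [0, 0, 0.21]}
    - {"translation": [-0.01, 0.36, -0.24], "twist": [0, 0, 0.28]}
    - {"translation": [-0.01, 0.45, -0.3], "twist": [0, 0, 0.35]}
    - {"translation": [-0.01, 0.54, -0.36], "twist": [0, 0, 0.42]}
    - {"translation": [-0.02, 0.63, -0.42], "twist": [0, 0, 0.49]}
    - {"translation": [-0.02, 0.72, -0.48], "twist": [0, 0, 0.56]}
    - {"translation": [-0.02, 0.83, -0.54], "twist": [0, 0, 0.64]}
    - {"translation": [-0.024, 0.912, -0.6], "twist": [0, 0, 0.705]}

```text
t: 26.35
ee_pos: [500.4, 102.1, 299.2]
orientation: [-0.426, 3.112, 0.0]
ft_force: [-0.3, 0.2, -0.1]
width: 87.8
```

>>> send_rows:
  commands:
    - {"translation": [0, 0, -0.07], "twist": [0, 0, 0]}
    - {"translation": [0, 0, -0.15], "twist": [0, 0, 0]}
    - {"translation": [0, 0, -0.23], "twist": [0, 0, 0]}
    - {"translation": [0, 0, -0.31], "twist": [0, 0, 0]}
    - {"translation": [0, 0, -0.39], "twist": [0, 0, 0]}
    - {"translation": [0, 0, -0.47], "twist": [0, 0, 0]}
    - {"translation": [0, 0, -0.54], "twist": [0, 0, 0]}
    - {"translation": [0, 0, -0.6], "twist": [0, 0, 0]}
    - {"translation": [0, 0, -0.64], "twist": [0, 0, 0]}
    - {"translation": [0, 0, -0.665], "twist": [0, 0, 0]}

```text
t: 27.35
ee_pos: [500.3, 101.2, 232.8]
orientation: [0.421, -3.113, 0.0]
ft_force: [0.8, 0.2, 0.5]
width: 88.0
```

>>> send_rows:
  commands:
    - {"translation": [0, 0, 0], "twist": [0, 0, 0]}
    - {"translation": [0, 0, 0], "twist": [0, 0, 0]}
    - {"translation": [0, 0, 0], "twist": [0, 0, 0]}
    - {"translation": [0, 0, 0], "twist": [0, 0, 0]}
    - {"translation": [0, 0, 0], "twist": [0, 0, 0]}
    - {"translation": [0, 0, 0], "twist": [0, 0, 0]}
    - {"translation": [0, 0, 0], "twist": [0, 0, 0]}
    - {"translation": [0, 0, 0], "twist": [0, 0, 0]}
    - {"translation": [0, 0, 0], "twist": [0, 0, 0]}
    - {"translation": [0, 0, 0], "twist": [0, 0, 0]}
  grip: 1

```text
t: 28.35
ee_pos: [500.3, 101.3, 233.2]
orientation: [0.421, -3.113, -0.0]
ft_force: [-1.1, 1.2, -0.5]
width: 23.8
```

Run:
```python
from h import *
S=snap('scene','scene4');o=ctrl.get_obs();print(o['ft_force'],o['width'])
crop('scene4','c4',270,130,450,310,3.3)
```

```text
[-1.42283937  2.28129525  0.93181615] 23.651602956581062
```

View pics/c4.png

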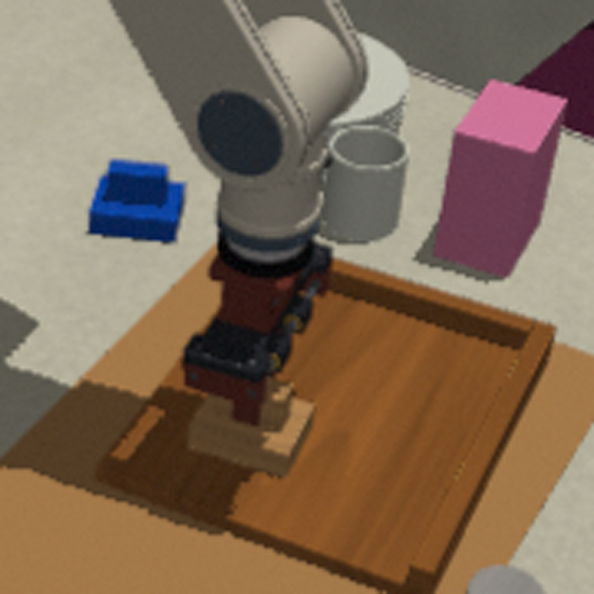

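>>> send_rows:
  commands:
    - {"translation": [0.015, 0.03, 0], "twist": [0, 0, 0]}
    - {"translation": [0.04, 0.09, 0], "twist": [0, 0, -0.005]}
    - {"translation": [0.07, 0.16, 0], "twist": [0, 0, -0.01]}
    - {"translation": [0.1, 0.23, 0], "twist": [0, 0, -0.015]}
    - {"translation": [0.13, 0.3, 0], "twist": [0, 0, -0.02]}
    - {"translation": [0.16, 0.37, 0], "twist": [0, 0, -0.025]}
    - {"translation": [0.19, 0.44, 0], "twist": [0, 0, -0.03]}
    - {"translation": [0.22, 0.51, 0], "twist": [0, 0, -0.035]}
    - {"translation": [0.245, 0.58, 0], "twist": [0, 0, -0.04]}
    - {"translation": [0.273, 0.645, 0], "twist": [0, 0, -0.047]}

```text
t: 29.4
ee_pos: [527.8, 166.2, 233.2]
orientation: [0.384, -3.118, 0.0]
ft_force: [-0.8, -3.6, 4.5]
width: 24.1
```

>>> send_rows:
  commands:
    - {"translation": [0.027, 0.064, 0], "twist": [0, 0, -0.004]}
    - {"translation": [0.054, 0.128, 0], "twist": [0, 0, -0.009]}
    - {"translation": [0.081, 0.19, 0], "twist": [0, 0, -0.014]}
    - {"translation": [0.11, 0.255, 0], "twist": [0, 0, -0.019]}
    - {"translation": [0.137, 0.32, 0], "twist": [0, 0, -0.023]}
    - {"translation": [0.165, 0.385, 0], "twist": [0, 0, -0.028]}
    - {"translation": [0.19, 0.45, 0], "twist": [0, 0, -0.033]}
    - {"translation": [0.22, 0.51, 0], "twist": [0, 0, -0.038]}
    - {"translation": [0.245, 0.58, 0], "twist": [0, 0, -0.042]}
    - {"translation": [0.273, 0.645, 0], "twist": [0, 0, -0.047]}

```text
t: 30.4
ee_pos: [555.1, 230.7, 233.2]
orientation: [0.347, -3.122, 0.0]
ft_force: [-2.0, -4.0, 4.8]
width: 24.0
```

>>> send_rows:
  commands:
    - {"translation": [0.03, 0.07, 0], "twist": [0, 0, -0.004]}
    - {"translation": [0.06, 0.14, 0], "twist": [0, 0, -0.009]}
    - {"translation": [0.09, 0.21, 0], "twist": [0, 0, -0.014]}
    - {"translation": [0.12, 0.28, 0], "twist": [0, 0, -0.019]}
    - {"translation": [0.15, 0.35, 0], "twist": [0, 0, -0.023]}
    - {"translation": [0.18, 0.42, 0], "twist": [0, 0, -0.028]}
    - {"translation": [0.21, 0.5, 0], "twist": [0, 0, -0.033]}
    - {"translation": [0.24, 0.57, 0], "twist": [0, 0, -0.038]}
    - {"translation": [0.26, 0.62, 0], "twist": [0, 0, -0.042]}
    - {"translation": [0.272, 0.645, 0], "twist": [0, 0, -0.047]}

```text
t: 31.4
ee_pos: [582.2, 295.2, 233.2]
orientation: [0.311, -3.126, 0.0]
ft_force: [-2.7, -4.0, 7.1]
width: 23.5
```

Run:
```python
from h import *
S=snap('scene','scene5');T=snap('top','top5')
o=ctrl.get_obs();print(o['ee_pos'],o['orientation'],o['ft_force'],o['width'])
crop('scene5','c5',335,150,445,250,5.5)
```

```text
[582.27700445 295.36835849 233.25635674] [-3.10837764e-01  3.12568599e+00  1.00597389e-03] [-0.18018792  0.04075257  3.92487637] 23.62612503742144
```

View pics/c5.png

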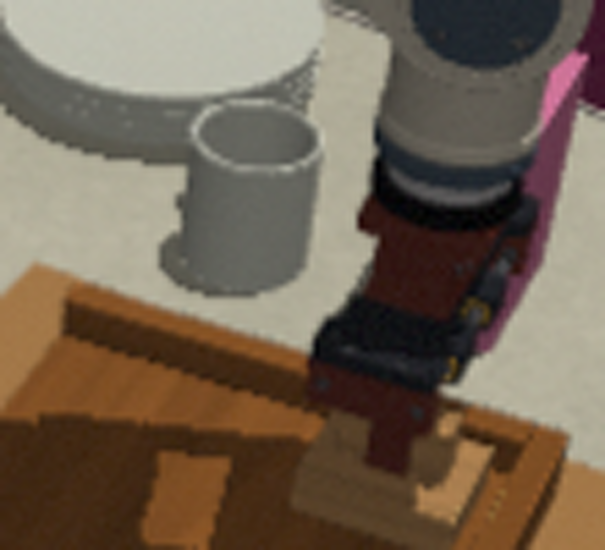

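>>> send_rows:
  commands:
    - {"translation": [-0.003, 0.015, 0], "twist": [0, 0, 0]}
    - {"translation": [-0.006, 0.03, 0], "twist": [0, 0, 0]}
    - {"translation": [-0.009, 0.045, 0], "twist": [0, 0, 0]}
    - {"translation": [-0.012, 0.06, 0], "twist": [0, 0, 0]}
    - {"translation": [-0.015, 0.075, 0], "twist": [0, 0, 0]}
    - {"translation": [-0.018, 0.09, 0], "twist": [0, 0, 0]}
    - {"translation": [-0.021, 0.1, 0], "twist": [0, 0, 0]}
    - {"translation": [-0.023, 0.11, 0], "twist": [0, 0, 0]}
    - {"translation": [-0.024, 0.12, 0], "twist": [0, 0, 0]}
    - {"translation": [-0.025, 0.123, 0], "twist": [0, 0, 0]}

```text
t: 32.5
ee_pos: [579.6, 307.0, 233.2]
orientation: [-0.311, 3.126, -0.0]
ft_force: [1.7, -4.3, 5.3]
width: 23.9
```

>>> send_rows:
  commands:
    - {"translation": [0.014, 0.003, 0], "twist": [0, 0, 0]}
    - {"translation": [0.028, 0.006, 0], "twist": [0, 0, 0]}
    - {"translation": [0.042, 0.009, 0], "twist": [0, 0, 0]}
    - {"translation": [0.056, 0.012, 0], "twist": [0, 0, 0]}
    - {"translation": [0.07, 0.014, 0], "twist": [0, 0, 0]}
    - {"translation": [0.083, 0.017, 0], "twist": [0, 0, 0]}
    - {"translation": [0.096, 0.02, 0], "twist": [0, 0, 0]}
    - {"translation": [0.107, 0.022, 0], "twist": [0, 0, 0]}
    - {"translation": [0.115, 0.024, 0], "twist": [0, 0, 0]}
    - {"translation": [0.12, 0.025, 0], "twist": [0, 0, 0]}

```text
t: 33.5
ee_pos: [590.5, 309.9, 233.3]
orientation: [0.31, -3.123, -0.0]
ft_force: [-7.1, -1.5, 9.7]
width: 24.2
```

>>> send_rows:
  commands:
    - {"translation": [0, 0.003, 0], "twist": [0, 0, 0]}
    - {"translation": [-0.001, 0.006, 0], "twist": [0, 0, 0]}
    - {"translation": [-0.002, 0.009, 0], "twist": [0, 0, 0]}
    - {"translation": [-0.003, 0.012, 0], "twist": [0, 0, 0]}
    - {"translation": [-0.003, 0.015, 0], "twist": [0, 0, 0]}
    - {"translation": [-0.004, 0.018, 0], "twist": [0, 0, 0]}
    - {"translation": [-0.004, 0.02, 0], "twist": [0, 0, 0]}
    - {"translation": [-0.004, 0.02, 0], "twist": [0, 0, 0]}
    - {"translation": [-0.004, 0.02, 0], "twist": [0, 0, 0]}
    - {"translation": [-0.004, 0.02, 0], "twist": [0, 0, 0]}

```text
t: 34.5
ee_pos: [590.8, 311.3, 233.2]
orientation: [0.31, -3.125, 0.001]
ft_force: [-2.6, -4.3, 7.4]
width: 24.2
```

>>> send_rows:
  commands:
    - {"translation": [0.001, 0.004, 0], "twist": [0, 0, 0]}
    - {"translation": [0.002, 0.008, 0], "twist": [0, 0, 0]}
    - {"translation": [0.003, 0.012, 0], "twist": [0, 0, 0]}
    - {"translation": [0.004, 0.016, 0], "twist": [0, 0, 0]}
    - {"translation": [0.005, 0.02, 0], "twist": [0, 0, 0]}
    - {"translation": [0.006, 0.022, 0], "twist": [0, 0, 0]}
    - {"translation": [0.006, 0.022, 0], "twist": [0, 0, 0]}
    - {"translation": [0.006, 0.022, 0], "twist": [0, 0, 0]}
    - {"translation": [0.006, 0.022, 0], "twist": [0, 0, 0]}
    - {"translation": [0.006, 0.022, 0], "twist": [0, 0, 0]}

```text
t: 35.5
ee_pos: [591.5, 313.5, 233.3]
orientation: [0.311, -3.125, 0.001]
ft_force: [-2.9, -4.8, 6.9]
width: 23.6
```

Run:
```python
from h import *
S=snap('scene','scene6');T=snap('top','top6')
o=ctrl.get_obs();print(o['ee_pos'],o['ft_force'],o['moment'],o['width'])
crop('scene6','c6',375,200,445,260,9)
```

```text
[591.44813716 313.4810922  233.24810217] [-2.08541193 -3.98030584  7.12205431] [-0.69240251  0.12411386 -0.04527804] 23.401436554939043
```

View pics/c6.png

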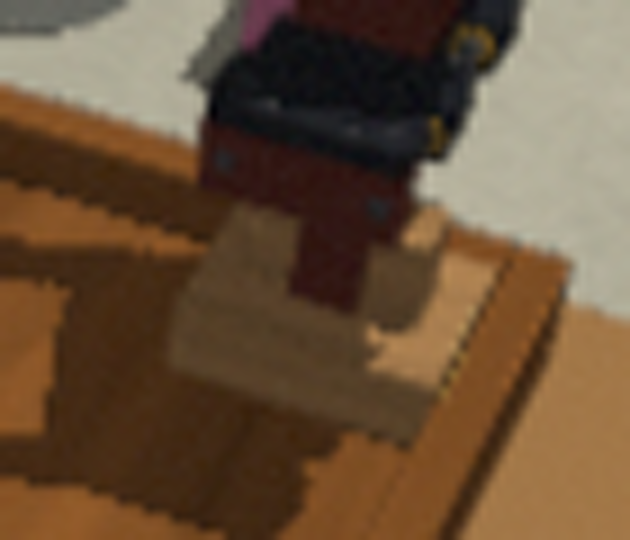

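>>> send_rows:
  commands:
    - {"translation": [-0.001, 0.004, 0], "twist": [0, 0, 0]}
    - {"translation": [-0.002, 0.008, 0], "twist": [0, 0, 0]}
    - {"translation": [-0.003, 0.012, 0], "twist": [0, 0, 0]}
    - {"translation": [-0.003, 0.016, 0], "twist": [0, 0, 0]}
    - {"translation": [-0.004, 0.02, 0], "twist": [0, 0, 0]}
    - {"translation": [-0.005, 0.024, 0], "twist": [0, 0, 0]}
    - {"translation": [-0.006, 0.029, 0], "twist": [0, 0, 0]}
    - {"translation": [-0.006, 0.029, 0], "twist": [0, 0, 0]}
    - {"translation": [-0.006, 0.029, 0], "twist": [0, 0, 0]}
    - {"translation": [-0.006, 0.029, 0], "twist": [0, 0, 0]}

```text
t: 36.6
ee_pos: [591.4, 314.5, 233.4]
orientation: [0.313, -3.125, 0.006]
ft_force: [1.0, -15.9, 9.3]
width: 23.8
```

>>> send_rows:
  commands:
    - {"translation": [0.003, 0, 0], "twist": [0, 0, 0]}
    - {"translation": [0.006, 0, 0], "twist": [0, 0, 0]}
    - {"translation": [0.009, 0, 0], "twist": [0, 0, 0]}
    - {"translation": [0.012, 0, 0], "twist": [0, 0, 0]}
    - {"translation": [0.015, 0, 0], "twist": [0, 0, 0]}
    - {"translation": [0.018, 0, 0], "twist": [0, 0, 0]}
    - {"translation": [0.02, 0, 0], "twist": [0, 0, 0]}
    - {"translation": [0.02, 0, 0], "twist": [0, 0, 0]}
    - {"translation": [0.02, 0, 0], "twist": [0, 0, 0]}
    - {"translation": [0.02, 0, 0], "twist": [0, 0, 0]}

```text
t: 37.6
ee_pos: [592.2, 314.6, 233.4]
orientation: [0.312, -3.121, 0.007]
ft_force: [-5.3, -16.0, 15.8]
width: 23.9
```

>>> send_rows:
  commands:
    - {"translation": [0, 0, 0.003], "twist": [0, 0, 0]}
    - {"translation": [0, 0, 0.006], "twist": [0, 0, 0]}
    - {"translation": [0, 0, 0.008], "twist": [0, 0, 0]}
    - {"translation": [0.003, 0, 0.008], "twist": [0, 0, 0]}
    - {"translation": [0.006, 0, 0.008], "twist": [0, 0, 0]}
    - {"translation": [0.009, 0, 0.008], "twist": [0, 0, 0]}
    - {"translation": [0.012, 0, 0.008], "twist": [0, 0, 0]}
    - {"translation": [0.015, 0, 0.008], "twist": [0, 0, 0]}
    - {"translation": [0.015, 0, 0.008], "twist": [0, 0, 0]}
    - {"translation": [0.015, 0, 0.008], "twist": [0, 0, 0]}

```text
t: 38.6
ee_pos: [592.8, 314.7, 233.5]
orientation: [0.312, -3.119, 0.007]
ft_force: [-8.0, -13.4, 13.7]
width: 23.9
```

Run:
```python
from h import *
from scipy.spatial.transform import Rotation as R
S=snap('scene','scene7');T=snap('top','top7')
o=ctrl.get_obs();f=o['ft_force'];c,s=np.cos(.198),np.sin(.198)
M=R.from_rotvec(o['orientation']).as_matrix();print(M[:,2],np.arctan2(M[1,1],M[0,1]))
print(o['t'],o['ee_pos'],f,'board',f[0]*c+f[1]*s,-f[0]*s+f[1]*c,o['width'])
Rr=lambda i,s:cv2.resize(i,None,fx=s,fy=s,interpolation=cv2.INTER_CUBIC)
a=Rr(cv2.imread('pics/scene7.png')[205:255,380:445],8);b=Rr(cv2.imread('pics/scene7.png')[280:400,180:270],3)
cc=np.zeros((400,790,3),np.uint8);cc[:400,:520]=a;cc[:360,520:790]=b;cv2.imwrite('pics/c7.png',cc)
```

```text
[-0.00675897 -0.00505557 -0.99996438] 1.7699109516796905
38.7 [592.8824906  314.73415227 233.5131577 ] [ -9.18191682 -13.22194478  12.46694936] board -11.603393038352664 -11.157449984147323 24.048960173472366
```

View pics/c7.png

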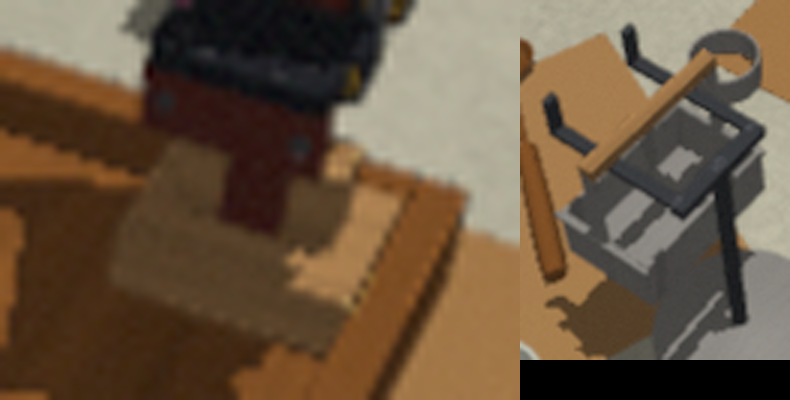

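>>> send_rows:
  commands:
    - {"translation": [0, 0, 0.003], "twist": [0, 0, 0]}
    - {"translation": [0, 0, 0.006], "twist": [0, 0, 0]}
    - {"translation": [0, 0, 0.008], "twist": [0, 0, 0]}
    - {"translation": [0.003, 0.001, 0.008], "twist": [0, 0, 0]}
    - {"translation": [0.006, 0.002, 0.008], "twist": [0, 0, 0]}
    - {"translation": [0.009, 0.003, 0.008], "twist": [0, 0, 0]}
    - {"translation": [0.012, 0.003, 0.008], "twist": [0, 0, 0]}
    - {"translation": [0.012, 0.003, 0.008], "twist": [0, 0, 0]}
    - {"translation": [0.012, 0.003, 0.008], "twist": [0, 0, 0]}
    - {"translation": [0.012, 0.003, 0.008], "twist": [0, 0, 0]}

```text
t: 39.7
ee_pos: [593.6, 314.9, 233.6]
orientation: [0.311, -3.117, 0.008]
ft_force: [-9.0, -12.7, 10.5]
width: 23.9
```

>>> send_rows:
  commands:
    - {"translation": [0, 0, 0], "twist": [0, 0, 0]}
    - {"translation": [0, 0, 0], "twist": [0, 0, 0]}
    - {"translation": [0, 0, 0], "twist": [0, 0, 0]}
    - {"translation": [0, 0, 0], "twist": [0, 0, 0]}
    - {"translation": [0, 0, 0], "twist": [0, 0, 0]}
    - {"translation": [0, 0, 0], "twist": [0, 0, 0]}
    - {"translation": [0, 0, 0], "twist": [0, 0, 0]}
    - {"translation": [0, 0, 0], "twist": [0, 0, 0]}
    - {"translation": [0, 0, 0], "twist": [0, 0, 0]}
    - {"translation": [0, 0, 0], "twist": [0, 0, 0]}

```text
t: 40.7
ee_pos: [593.6, 314.9, 233.6]
orientation: [0.311, -3.117, 0.008]
ft_force: [-8.4, -12.7, 9.5]
width: 23.8
```

Run:
```python
from h import *
from scipy.spatial.transform import Rotation as R
o=ctrl.get_obs();f=o['ft_force'];c,s=np.cos(.198),np.sin(.198)
M=R.from_rotvec(o['orientation']).as_matrix();print(M[:,2],np.arctan2(M[1,1],M[0,1]))
print(o['t'],o['ee_pos'],f,'board',f[0]*c+f[1]*s,-f[0]*s+f[1]*c,o['width'],o['moment'])
```

```text
[-0.00838776 -0.00570647 -0.99994854] 1.769963282593168
40.7 [593.61098011 314.90817549 233.61332122] [ -8.35771283 -12.69857791   9.46618109] board -10.692341510059089 -10.806436862402863 23.802042010820404 [-2.02437623  1.38028322  0.29236665]
```

>>> send_rows:
  commands:
    - {"translation": [0.004, 0.001, 0], "twist": [0, 0, 0]}
    - {"translation": [0.008, 0.002, 0], "twist": [0, 0, 0]}
    - {"translation": [0.012, 0.002, 0], "twist": [0, 0, 0]}
    - {"translation": [0.016, 0.003, 0], "twist": [0, 0, 0]}
    - {"translation": [0.02, 0.004, 0], "twist": [0, 0, 0]}
    - {"translation": [0.024, 0.005, 0], "twist": [0, 0, 0]}
    - {"translation": [0.028, 0.006, 0], "twist": [0, 0, 0]}
    - {"translation": [0.029, 0.006, 0], "twist": [0, 0, 0]}
    - {"translation": [0.029, 0.006, 0], "twist": [0, 0, 0]}
    - {"translation": [0.029, 0.006, 0], "twist": [0, 0, 0]}

```text
t: 41.7
ee_pos: [594.8, 315.3, 233.6]
orientation: [0.311, -3.112, 0.009]
ft_force: [-17.8, -13.7, 19.0]
width: 24.0
```

Run:
```python
from h import *
from scipy.spatial.transform import Rotation as R
T=snap('top','top8');S=snap('scene','scene8')
o=ctrl.get_obs();f=o['ft_force'];c,s=np.cos(.198),np.sin(.198)
M=R.from_rotvec(o['orientation']).as_matrix();print(M[:,2],np.arctan2(M[1,1],M[0,1]))
print(o['t'],o['ee_pos'],o['ee_pos']+163*M[:,2],f,'board',f[0]*c+f[1]*s,-f[0]*s+f[1]*c,o['width'],o['moment'])
Rr=lambda i,s:cv2.resize(i,None,fx=s,fy=s,interpolation=cv2.INTER_CUBIC)
for k in (5,7,8):
  pass
im=[Rr(cv2.imread(f'pics/scene{k}.png')[205:255,378:445],5.9) for k in (6,7,8)]
im.append(Rr(cv2.imread('pics/top8.png')[180:230,195:262],5.9))
cv2.imwrite('pics/c8.png',np.vstack([np.hstack(im[:2]),np.hstack(im[2:])]))
```

```text
[-0.01351312 -0.00737807 -0.99988147] 1.7698368142300667
41.8 [594.82501108 315.29687332 233.54857652] [592.62237312 314.09424784  70.56789644] [-18.3951476  -14.23531079  17.72980302] board -20.835953328781997 -10.338693222808203 23.980733917766447 [-2.13432312  2.70101856  0.25370162]
```

>>> send_rows:
  commands:
    - {"translation": [0, 0.003, 0], "twist": [0, 0, 0]}
    - {"translation": [-0.001, 0.006, 0], "twist": [0, 0, 0]}
    - {"translation": [-0.002, 0.01, 0], "twist": [0, 0, 0]}
    - {"translation": [-0.002, 0.01, 0], "twist": [0, 0, 0]}
    - {"translation": [-0.002, 0.01, 0], "twist": [0, 0, 0]}
    - {"translation": [-0.002, 0.01, 0], "twist": [0, 0, 0]}
    - {"translation": [-0.002, 0.01, 0], "twist": [0, 0, 0]}
    - {"translation": [-0.002, 0.01, 0], "twist": [0, 0, 0]}
    - {"translation": [-0.002, 0.01, 0], "twist": [0, 0, 0]}
    - {"translation": [-0.002, 0.01, 0], "twist": [0, 0, 0]}

```text
t: 42.8
ee_pos: [594.8, 315.5, 233.5]
orientation: [0.31, -3.112, 0.011]
ft_force: [-17.1, -19.0, 18.0]
width: 23.9
```

Run:
```python
from h import *
from scipy.spatial.transform import Rotation as R
o=ctrl.get_obs();f=o['ft_force'];c,s=np.cos(.198),np.sin(.198)
M=R.from_rotvec(o['orientation']).as_matrix();print(M[:,2],np.arctan2(M[1,1],M[0,1]))
print(o['t'],o['ee_pos'],o['ee_pos']+163*M[:,2],f,'board',f[0]*c+f[1]*s,-f[0]*s+f[1]*c,o['width'])
a=cv2.imread('pics/scene8.png').astype(int);b=cv2.imread('pics/scene3.png').astype(int)
d=np.abs(a-b).sum(2);print('hook region change since release',(d[280:350,190:270]>60).mean())
```

```text
[-0.01358486 -0.00856025 -0.99987108] 1.7696331742361848
42.8 [594.84072663 315.51729978 233.54150974] [592.62639487 314.12197934  70.56252393] [-17.06579215 -19.00683896  18.02697536] board -20.471172467688216 -15.278490983315557 23.924926744073613
hook region change since release 0.32767857142857143
```

```bash
python3 -c "
from workcell import ctrl
print(ctrl.close_job())"
```

```text
the job is handed in; nothing more can be done
None
```

I hung the basket level by its bar across both prongs and let go. Then I slid the wooden block (not the blue look-alike) into the corner and handed in at about 43 s of the 72 s, still gripping and pressing it.

**Last checks:**
- **Fence forces:** the wrist read about 20 N towards the back fence and 15 N towards the side fence. Pushing 3 mm further towards the back fence and 1 mm further towards the side fence moved the grasp point by less than 0.4 mm and raised the force, so both contacts are firm. These readings are totals at the wrist and include friction on the board.
- **Block:** the tool's yaw is within 0.001 rad of my estimate of the board's, its tilt is about 0.016 rad, and the rib is held at 24 mm.
- **Basket:** the last picture I viewed, shortly before the final presses, shows it hanging level with the bar across both prongs.

**Disagreements and gaps:**
- The block stopped about 5 mm further towards the side fence than I had measured.
- Measured heights came out 2–3 mm low on most points, and more on the board's top. I used the stated heights, and the bar and rib grasps fitted.
- The last enlarged crop was refused by the picture limit, so the final confirmation rests on force and position.
- An automatic image comparison of the hook area showed changes since the basket was released. I put them down to the arm's shadow, since the viewed picture shows the basket in place.

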